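Jog the nib grinder by its bayonet lid

ROBOT

A 6-joint arm with a two-finger parallel gripper is mounted at the origin on a cart in front of the work surface, level with it; the furniture and walls round the work are solid. World frame = base frame: x ahead of the robot, y to its left, z up, the work surface at z = 0. Lengths are in m, angles in rad, forces in N, time in s.
With the tool pointing down it reaches from about 0.3 to 0.875 m from the base axis. Payload 6.4 kg.
Tool frame: the origin (TCP) lies at the centre of the arm's flange, where the gripper is bolted on; the fingertips stand 173 mm ahead of it and the grasp point (between the pads) lies 155 mm ahead of it (ctrl.pinch_z is the distance from the TCP to the grasp point, in m); z points along the fingers, y is the direction in which the jaws open and shut (so a half turn about z gives the same grasp; the last joint's range is limited). The gripper opens to 85 mm and grips with 20 to 120 N. Pads are 22 mm wide; open, the fingers measure 114 mm over their backs; the gripper's body (76 mm by 85 mm) begins 54 mm behind the grasp point. The pads swing forward as they close: fully open they stand 13 mm farther back than shut.
Start: joints at [-1.368, 0.181, 1.607, -0, 1.354, -0.206], TCP at [0.229, -0.528, 0.405] pointing down, gripper open.
Joint ranges: [-2.99, 2.99], [-0.89, 2.07], [0.3, 2.58], [-1.14, 4.28], [0, 2.63], [-3.12, 3.12]. Speed limits (rad/s): [2.57, 2.57, 3.01, 3.14, 3.14, 3.14].

INTERFACE

Orientations are given as a unit quaternion [w, x, y, z].
In Python, from bench import ctrl gives the robot as it stands.
- The arm moves only by the tool drive_tool, never from a script. Its argument "commands" is a list that holds one entry, the list of rows, each a list of 7 numbers: the shift along the tool's x, y, z in units of 50 mm (1.0 is 50 mm), then the turn, a rotation vector about the tool's x, y, z in units of 8 degrees (1.0 is 8 degrees), then the closure in counts, from 0 (fully open) to 255 (shut). A call has 1 to 10 rows; each row shifts and turns the commanded pose from where the row before left it, along the tool's axes as they then stand; what a row does not reach is not made up. A row lasts 1/10 s, in which the tool goes at most 50 mm and 8.59 degrees, less where a joint would pass 70% of its speed; a pose out of reach is approached as far as the arm can. A call is refused whole if a number of a shift passes 1 or a number of a turn 1, either way. A call with a gripper value outside its range is refused whole. The fingers move at their own pace and stop on an object; the grip force is fixed at half the most. Time passes only in rows, so rows that do not move let the fingers close. It gives the time, the measured TCP pose, the force and the opening at its end, in the units of the state.
- ctrl.get_obs(): the state, without advancing time (a new reading comes with each control period).
- ctrl.camera(name): name is "scene" or "top" or "wrist"; returns a dict with "pixels" (420x560x3 uint8, red, green, blue), "depth" (420x560 float32, m along the optical axis (not along the pixel's ray), 0 where there is no reading), "intrinsics" (3x3 intrinsics, pixels), "R" (3x3) and "t" (3): a world point X has camera coordinates R X + t; the wrist camera has in their place "tool_from_camera" (4x4, takes a point from camera to tool coordinates, whose origin is the TCP and whose axes are the flange's). Camera axes: x right, y down, z forward; pixel columns grow to the right and rows downward; lengths in m; the calibration is good to about 2 mm. A picture is of the moment at which its call begins: read the wrist's pose just before it.
- ctrl.hand_in(): hands the job in, once; it reports no verdict.
The state is a dict: "time_s": time; "q": joint angles; "dq": joint speeds; "joint_efforts": joint torques, N m; "eef_pos": TCP position; "eef_rot": TCP orientation; "wrist_force": force on the tool from outside, world axes, zero at the start; "torque": the same for the moment, N m; "opening": opening from 0.0 (shut) to 1.0 (fully open).
Only numpy, scipy, OpenCV 4.12 (cv2) and the standard library are available. Lean on these libraries where they do the work, as an engineer would, in place of code of your own. Each camera call takes 0.05 s, during which the arm holds its last target. There are 200 camera calls.

TASK

Fit the loose bayonet lid on the nib grinder: enter its two lugs at the white marks, press it down until it sits level on the rim, then, with the lid seated, twist it clockwise (seen from above) until the lid's bar points at the yellow half-way marks, where the grinder jogs for as long as the lid is held. Do not twist on into the lock at the red marks. A spring turns the lid back if it is let go, so finish while still holding the lid at the yellow marks, and leave the tin, the small gift box, the bell and the ribbon spool where they stand.

Things in the scene. Friction and masses are not known exactly. Their poses are not given: they have to be found in the camera images.
- lid: Loose bayonet lid, 72 mm wide, 49 high, 0.1 kg. Origin: centre of underside, z up, x along the bar. Grey plug 48 mm wide, z 0-14, with steel lugs on +x and -x (8 wide, out to 30.5 mm from the axis, z 2-7); black flange 72 wide, z 14-19; blue bar grip 58 long (x), 12 thick (y), z 19-49, white line on top, lying right above the lugs. A half turn of the lid makes no difference.
- grinder: Grinder, fixed: grey foot 108 mm wide, dark metal bowl 88 wide, 105 high in all. Origin: centre of underside, z up. Rim marks, seen from above: white at +x and -x (entry), yellow 45 degrees clockwise of each (half-way), red 90 degrees clockwise (lock). From the entry the lid cannot turn counter-clockwise more than 8 degrees.
- rim (a point): Centre of the bowl's mouth at the rim's top, 105 mm up; axes as the grinder's. Inward steel lip 5 mm thick, inner radius 26.5 mm, with 16 mm wide gaps at +x and -x for the lugs; below it the bowl's inner radius is 33 mm. Seated, the lid's flange rests on the rim: lid's origin 14 mm below this point, bar's top 35 mm above it.
- half_mark (a point): Same point as rim; its x axis lies along the line through the two yellow marks: the direction that the bar (lid's x, either end) must have at the end.
- jog_ring (a joint): Brass ring in the bowl with two tabs that the lugs push; rad, clockwise from above, 0 at rest, stop at 1.42. The lugs meet the tabs about 8 degrees (0.15 rad) from the entry, then the ring turns with the lid: 0.64 with the bar at the yellow marks. A spring (0.06 N m at half-way) returns it. From 0.92 the lugs press on sprung lock balls; beyond 1.0 counts as locked.
- cocoa_tin: Bystander: green tin with a gold lid, 60 mm across, 64 mm high. Origin: centre of underside.
- mini_box: Bystander: white gift box with gold ribbon, 55x55x43 mm. Origin: centre of underside.
- bell: Bystander: counter bell, silver dome on a black foot, 82 mm across, 56 mm high. Origin: centre of underside.
- ribbon_spool: Bystander: spool of gold ribbon with pale flanges, 62 mm across, 24 mm high. Origin: centre of underside.
Mind the look-alikes: they are no part of the job. Leave any orange look-alike of the lid alone.

How it is judged:
On the way, in this order (a step that is already met when the one before it is completed fails the run):
1. the lid sits level and fully down on the grinder's rim, lugs in at the white marks, not yet twisted (z of lid in the frame of rim between -0.017 and -0.0115 m and horizontal distance between lid and rim below 0.004 m and angle between the z axis of lid and the z axis of grinder, either way round below 0.06 rad and value of joint jog_ring below 0.2 rad), for 0.1 s.
2. the lid, still seated and gripped, is twisted to the yellow half-way marks (z of lid in the frame of rim between -0.017 and -0.0115 m and horizontal distance between lid and rim below 0.004 m and angle between the z axis of lid and the z axis of grinder, either way round below 0.06 rad and angle between the x axis of lid and the x axis of half_mark, either way round below 0.19 rad and value of joint jog_ring between 0.4 and 0.9 rad and contact force between the fingers and lid above 2 N), for 0.2 s.
At the end, for the whole second after the job is handed in: The gripped lid (over 2 N) is at rest on the rim: level to 0.06 rad, down to 2.5 mm, central to 4 mm, bar within 0.19 rad (11 degrees) of the yellow marks, jog ring at 0.40 to 0.90 rad. The four bystanders are within 30 mm of their places (all of step 2 and velocity of joint jog_ring between -0.1 and 0.1 rad/s and distance of each of cocoa_tin, mini_box, bell, ribbon_spool from where it was at the start of the episode below 0.03 m); the arm keeps its last pose, push and grip.
It fails at once if the lid is twisted on into the lock (value of joint jog_ring above 1 rad).
It fails at once if a bystander is knocked or moved more than 30 mm (distance of any of cocoa_tin, mini_box, bell, ribbon_spool from where it was at the start of the episode above 0.03 m).
It also fails if it takes over 45 s, if anything falls off the work surface, if the arm or the gripper's body presses on something with over 40 N, if the wrist force passes 120 N, or if a joint passes its speed limit or range.

## Working session

There is one attempt and no reset: what is moved stays moved. The work goes in short steps, Python scripts to look and compute and a tool call to move; the robot and the scene stay as the last step left them, time stands still between calls to the robot, and variables do not carry over. Pictures are saved under pics/ and viewed, about 8 in all and at most 12, crops included, and the job is handed in when it is done.

Besides the shell and the picture viewer there is one more tool, called as name(argument=value, ...), one argument or row to a line, values as JSON. drive_tool: Moves the arm, as the interface text tells. Its arguments: {"type":"object","properties":{"commands":{"type":"array","items":{"type":"array","items":{"type":"array","items":{"type":"number"}}}}},"required":["commands"]}

```bash
mkdir -p pics; ls; cat > h.py <<'E'
from bench import ctrl
import numpy as np, cv2
from scipy.spatial.transform import Rotation as Ro
def snap(name,fn=None):
    o=ctrl.get_obs(); c=ctrl.camera(name)
    if name=='wrist':
        w,x,y,z=o['eef_rot']; T=np.eye(4); T[:3,:3]=Ro.from_quat([x,y,z,w]).as_matrix(); T[:3,3]=o['eef_pos']
        c['M']=T@np.array(c['tool_from_camera'])
    else:
        E=np.eye(4); E[:3,:3]=c['R']; E[:3,3]=c['t']; c['M']=np.linalg.inv(E)
    if fn: cv2.imwrite('pics/'+fn,c['pixels'][:,:,::-1]); np.savez('pics/'+fn+'.npz',**{k:np.array(v) for k,v in c.items()})
    return c
def load(fn): return dict(np.load('pics/'+fn+'.npz'))
def cloud(c):
    h,w=c['depth'].shape; K=np.array(c['intrinsics']); v,u=np.mgrid[:h,:w]; d=c['depth']
    P=np.stack([(u-K[0,2])/K[0,0]*d,(v-K[1,2])/K[1,1]*d,d],-1)
    return P@c['M'][:3,:3].T+c['M'][:3,3]
def onz(c,u,v,z):
    K=np.array(c['intrinsics']); r=c['M'][:3,:3]@np.array([(u-K[0,2])/K[0,0],(v-K[1,2])/K[1,1],1]); t=c['M'][:3,3]
    return t+r*(z-t[2])/r[2]
E
python3 - <<'E'
from h import *
a=snap('scene','s1.png');b=snap('top','t1.png')
print(ctrl.get_obs())
E
```

```text
pics
{'time_s': 0.1, 'q': array([-1.36832202e+00,  1.81487563e-01,  1.60784977e+00, -1.06633668e-06,
        1.35379862e+00, -2.06295025e-01]), 'dq': array([-0.00116044, -0.00289099, -0.00255215, -0.00036796,  0.00044613,
       -0.00082067]), 'joint_efforts': array([ 3.61221964e-04, -4.45877516e+01, -3.52236629e+01, -4.51146443e-04,
        4.13938717e-03,  4.77944212e-06]), 'eef_pos': array([ 0.22852736, -0.52741163,  0.40389047]), 'eef_rot': array([-7.71647114e-04,  9.79185746e-01,  2.02964726e-01,  9.53546284e-07]), 'wrist_force': array([0.17860285, 0.4770618 , 0.16101568]), 'torque': array([-0.05354403,  0.02914747, -0.01597879]), 'opening': 1.000519131328049}
```

View pics/t1.png

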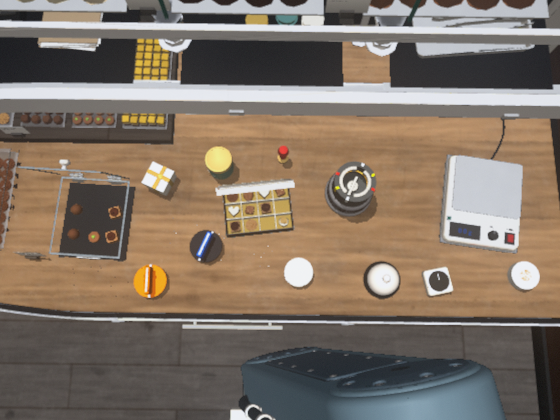

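View pics/s1.png

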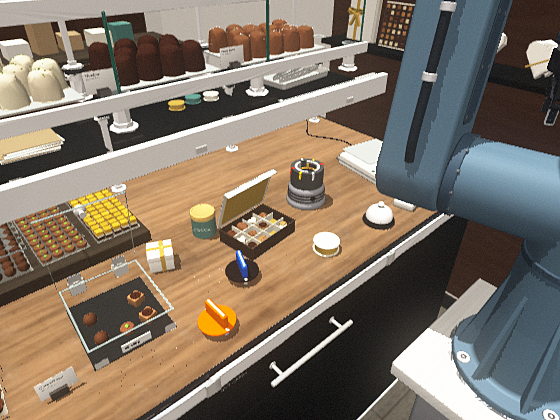

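The top view shows two lid candidates: blue bar on black flange at (206,246), and an all-orange one at (150,281). The blue one fits and the orange is the look-alike. The grinder is at (352,187), the tin (219,162), box (158,178), spool (299,272) and bell (382,279). I'll confirm with an enlarged crop and measure.

```bash
python3 - <<'E'
from h import *
c=load('t1.png'); im=c['pixels'][:,:,::-1]
A=cv2.resize(im[216:276,170:240],None,fx=5,fy=5,interpolation=2); B=cv2.resize(im[150:220,320:385],None,fx=6,fy=6,interpolation=2)
C=np.zeros((420,745,3),np.uint8); C[:300,:350]=A; C[:420,355:]=B
cv2.imwrite('pics/crop1.png',C)
P=cloud(c)
print('cam',c['M'].round(3))
for n,(u,v) in dict(lid=(206,246),rim=(352,167),grind=(352,190),orange=(150,281),tin=(219,160),box=(158,178),spool=(299,272),bell=(382,279),choc=(285,188),choc2=(260,187),table=(300,230),shelf=(280,98),shelf2=(280,35)).items(): print(n,P[v,u].round(3))
# blue pixels
px=c['pixels'].astype(int); m=(px[...,2]>px[...,0]+40)&(px[...,2]>90); m[:216]=0;m[276:]=0;m[:,:170]=0;m[:,240:]=0
v,u=np.nonzero(m);Q=P[v,u];print(len(Q),Q[:,2].min(),Q[:,2].max());
T=Q[Q[:,2]>np.percentile(Q[:,2],60)-.004];mu=T.mean(0);w,V=np.linalg.eigh(np.cov((T-mu)[:,:2].T));print(mu,np.degrees(np.arctan2(V[1,1],V[0,1])),np.sqrt(w*12))
E
```

```text
cam [[ 0.013 -0.976  0.215  0.336]
 [-1.    -0.014 -0.003  0.071]
 [ 0.006 -0.215 -0.977  1.114]
 [ 0.     0.     0.     1.   ]]
lid [0.483 0.216 0.05 ]
rim [ 0.647 -0.09   0.103]
grind [ 0.606 -0.095  0.07 ]
orange [0.408 0.333 0.042]
tin [0.672 0.195 0.061]
box [0.635 0.331 0.039]
spool [0.434 0.016 0.018]
bell [ 0.419 -0.158  0.046]
choc [0.59  0.051 0.141]
choc2 [0.59  0.101 0.144]
table [ 0.53   0.013 -0.001]
shelf [0.742 0.064 0.232]
shelf2 [0.83  0.066 0.305]
133 0.016215530134295664 0.054323266889475974
[0.48715819 0.22070724 0.04812806] 157.30882465296278 [0.01262661 0.05958768]
```

View pics/crop1.png

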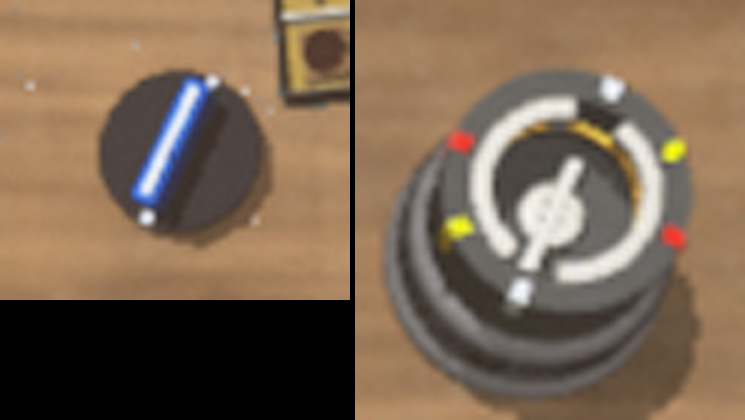

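```bash
cat >> h.py <<'E'
def plan(x,y,z,yaw):
    "target TCP & yaw(deg, tool x) -> totals in tool axes at present"
    o=ctrl.get_obs(); w,a,b,d=o['eef_rot']; R=Ro.from_quat([a,b,d,w]).as_matrix()
    D=np.array([x,y,z])-o['eef_pos']; cur=np.degrees(np.arctan2(R[1,0],R[0,0]))
    s=np.radians(yaw); Rt=np.array([[np.cos(s),np.sin(s),0],[np.sin(s),-np.cos(s),0],[0,0,-1]]).T
    Rt=np.column_stack([[np.cos(s),np.sin(s),0],[np.sin(s),-np.cos(s),0],[0,0,-1]])
    print('t %.2f pos'%o['time_s'],np.round(o['eef_pos'],4),'yaw %.2f tilt %.2f'%(cur,np.degrees(np.arccos(min(1,-R[2,2])))),'F',np.round(o['wrist_force'],1),'T',np.round(o['torque'],2),'op %.3f'%o['opening'])
    print(' shift units(now axes)',(R.T@D/.05).round(3),' (after turn)',(Rt.T@D/.05).round(3),' rotvec units',(np.degrees(Ro.from_matrix(R.T@Rt).as_rotvec())/8).round(3))
E
python3 - <<'E'
from h import *
c=load('t1.png')
g=lambda u,v:onz(c,320+(u-355)/6-.5,150+v/6-.5,.105)
m=dict(w1=g(613,88),w2=g(520,291),y1=g(674,152),y2=g(459,228),r1=g(674,237),r2=g(462,142))
for a,b in ('w1','w2'),('y1','y2'),('r1','r2'):
    d=m[a]-m[b]; print(a,((m[a]+m[b])/2).round(4),np.degrees(np.arctan2(d[1],d[0])).round(1),np.linalg.norm(d).round(4))
plan(.484,.221,.38,157)
P=cloud(c); s=P[(P[...,2]>.15)&(P[...,0]<.9)&(P[...,0]>.5)&(abs(P[...,1]+.09)<.15)]; print(s.min(0),s[s[:,2]>.2].min(0))
E
```

```text
w1 [ 0.6165 -0.0954  0.105 ] -24.7 0.081
y1 [ 0.6161 -0.0953  0.105 ] -69.3 0.0806
r1 [ 0.6163 -0.0956  0.105 ] -114.4 0.0802
t 0.10 pos [ 0.2285 -0.5274  0.4039] yaw 23.42 tilt 0.09 F [0.2 0.5 0.2] T [-0.05  0.03 -0.02] op 1.001
 shift units(now axes) [ 10.638 -11.703   0.499]  (after turn) [ 1.145 15.775  0.478]  rotvec units [-3.0000e-03 -1.4000e-02 -1.6697e+01]
[ 0.73019405 -0.23998142  0.17000898] [ 0.73088072 -0.23998142  0.20001215]
```

drive_tool(
  commands=[
    [[0.62, -0.69, 0, 0, 0, 0, 0], [0.62, -0.69, 0, 0, 0, 0, 0], [0.62, -0.69, 0, 0, 0, 0, 0], [0.62, -0.69, 0, 0, 0, 0, 0], [0.62, -0.69, 0, 0, 0, 0, 0], [0.62, -0.69, 0, 0, 0, 0, 0], [0.62, -0.69, 0, 0, 0, 0, 0], [0.62, -0.69, 0, 0, 0, 0, 0], [0.62, -0.69, 0, 0, 0, 0, 0], [0.62, -0.69, 0, 0, 0, 0, 0]],
  ],
)

```text
time_s: 1.1
eef_pos: [0.3758, -0.0859, 0.4046]
eef_rot: [0.0, 0.979, 0.203, 0.0]
wrist_force: [0.5, 0.1, 1.2]
opening: 0.999
```

drive_tool(
  commands=[
    [[0.62, -0.68, 0, 0, 0, 0, 0], [0.62, -0.68, 0, 0, 0, 0, 0], [0.62, -0.68, 0, 0, 0, 0, 0], [0.62, -0.68, 0, 0, 0, 0, 0], [0.62, -0.68, 0, 0, 0, 0, 0], [0.62, -0.68, 0, 0, 0, 0, 0], [0.62, -0.68, 0.1, 0, 0, 0, 0], [0, 0, 0.2, 0, 0, -1, 0], [0, 0, 0.2, 0, 0, -1, 0], [0, 0, 0, 0, 0, -1, 0]],
  ],
)

```text
time_s: 2.1
eef_pos: [0.4796, 0.2173, 0.3774]
eef_rot: [-0.0, 0.914, 0.405, -0.002]
wrist_force: [-0.7, -0.5, 0.2]
opening: 1.0
```

drive_tool(
  commands=[
    [[0, 0, 0, 0, 0, -1, 0], [0, 0, 0, 0, 0, -1, 0], [0, 0, 0, 0, 0, -1, 0], [0, 0, 0, 0, 0, -1, 0], [0, 0, 0, 0, 0, -1, 0], [0, 0, 0, 0, 0, -1, 0], [0, 0, 0, 0, 0, -1, 0], [0, 0, 0, 0, 0, -1, 0], [0, 0, 0, 0, 0, -1, 0], [0, 0, 0, 0, 0, -1, 0]],
  ],
)

```text
time_s: 3.1
eef_pos: [0.4802, 0.2168, 0.3792]
eef_rot: [-0.0, 0.44, 0.898, -0.0]
wrist_force: [0.3, 0.3, 0.4]
opening: 0.999
```

drive_tool(
  commands=[
    [[0, 0, 0, 0, 0, -1, 0], [0, 0, 0, 0, 0, -1, 0], [0, 0, 0, 0, 0, -1, 0], [0, 0, 0, 0, 0, -0.7, 0], [0, 0, 0, 0, 0, 0, 0]],
  ],
)

```text
time_s: 3.6
eef_pos: [0.4802, 0.2168, 0.3793]
eef_rot: [-0.0, 0.199, 0.98, -0.0]
wrist_force: [-1.0, -1.2, 0.1]
opening: 0.996
```

```bash
python3 - <<'E'
from h import *
plan(.484,.221,.38,157)
c=snap('wrist','w1.png'); P=cloud(c)
px=c['pixels'].astype(int); m=(P[...,2]>.043)&(P[...,2]<.056)&(np.hypot(P[...,0]-.484,P[...,1]-.221)<.045)
v,u=np.nonzero(m);T=P[m];mu=T.mean(0);w,V=np.linalg.eigh(np.cov((T-mu)[:,:2].T));print(len(T),mu,(T.max(0)+T.min(0))/2,np.degrees(np.arctan2(V[1,1],V[0,1])),np.sqrt(w*12),u.mean(),v.mean())
m=(P[...,2]>.014)&(P[...,2]<.023)&(np.hypot(P[...,0]-.484,P[...,1]-.221)<.06);T=P[m];print((T.max(0)+T.min(0))/2,T.max(0)-T.min(0))
E
```

```text
t 3.60 pos [0.4802 0.2168 0.3793] yaw 157.07 tilt 0.05 F [-1.  -1.2  0.1] T [0.01 0.11 0.05] op 0.996
 shift units(now axes) [-0.036  0.107 -0.015]  (after turn) [-0.036  0.107 -0.015]  rotvec units [-0.004 -0.005  0.008]
795 [0.4875307  0.22256672 0.04872842] [0.48851707 0.22224939 0.04754515] 157.4891830673806 [0.01161434 0.05698898] 288.9874213836478 199.27044025157232
[0.48976064 0.2128046  0.01857466] [0.07302525 0.08944698 0.0088452 ]
```

View pics/w1.png

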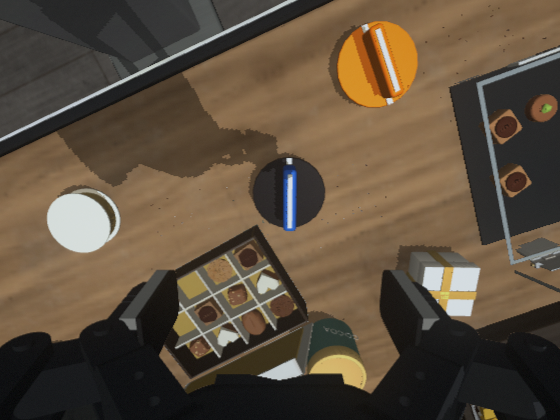

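The picture confirms the blue-bar lid centred at (289,198), with its bar nearly aligned with the tool's x. The orange look-alike is at (377,64). The chocolate box corner at (258,228) clears the fingers when they are half open. I'm descending.

drive_tool(
  commands=[
    [[-0.09, 0.16, 0, 0, 0, -0.05, 110], [0, 0, 0.8, 0, 0, 0, 110], [0, 0, 0.8, 0, 0, 0, 110], [0, 0, 0.8, 0, 0, 0, 110], [0, 0, 0.6, 0, 0, 0, 110], [0, 0, 0.4, 0, 0, 0, 110], [0, 0, 0.26, 0, 0, 0, 110], [0, 0, 0, 0, 0, 0, 110]],
  ],
)

```text
time_s: 4.45
eef_pos: [0.4872, 0.2224, 0.1949]
eef_rot: [-0.002, 0.196, 0.981, -0.001]
wrist_force: [-0.4, 0.0, -0.2]
opening: 0.569
```

```bash
python3 - <<'E'
from h import *
plan(.4875,.2225,.196,157.4)
E
```

```text
t 4.45 pos [0.4872 0.2224 0.1949] yaw 157.37 tilt 0.19 F [-0.4  0.  -0.2] T [-0.03  0.03 -0.02] op 0.569
 shift units(now axes) [-0.005  0.004 -0.022]  (after turn) [-0.005  0.004 -0.022]  rotvec units [-0.013 -0.02  -0.003]
```

drive_tool(
  commands=[
    [[0, 0, 0, 0, 0, 0, 255], [0, 0, 0, 0, 0, 0, 255], [0, 0, 0, 0, 0, 0, 255], [0, 0, 0, 0, 0, 0, 255], [0, 0, 0, 0, 0, 0, 255], [0, 0, 0, 0, 0, 0, 255], [0, 0, 0, 0, 0, 0, 255]],
  ],
)

```text
time_s: 5.15
eef_pos: [0.4885, 0.2227, 0.1982]
eef_rot: [0.001, 0.196, 0.981, 0.001]
wrist_force: [0.5, 1.5, 6.7]
opening: 0.128
```

drive_tool(
  commands=[
    [[0, 0, -0.3, 0, 0, 0, 255], [0, 0, -0.6, 0, 0, 0, 255], [0, 0, -1, 0, 0, 0, 255], [0, 0, -1, 0, 0, 0, 255], [0, 0, -1, 0, 0, 0, 255], [0, 0, -0.5, 0, 0, 0, 255], [0, 0, 0, 0, 0, 0, 255]],
  ],
)

```text
time_s: 5.85
eef_pos: [0.4883, 0.2227, 0.4228]
eef_rot: [0.005, 0.196, 0.981, 0.002]
wrist_force: [0.5, 0.1, -1.1]
opening: 0.129
```

```bash
python3 - <<'E'
from h import *
plan(.6163,-.0954,.41,155.3)
c=snap('wrist','w2.png')
E
```

```text
t 5.85 pos [0.4883 0.2227 0.4228] yaw 157.43 tilt 0.57 F [ 0.5  0.1 -1.1] T [ 0.01 -0.05 -0.01] op 0.129
 shift units(now axes) [-4.802 -4.893  0.268]  (after turn) [-4.983 -4.71   0.257]  rotvec units [0.041 0.058 0.266]
```

View pics/w2.png

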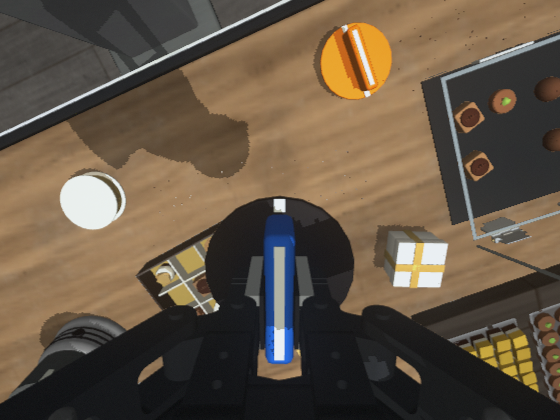

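The lid is gripped: the bar is between the pads, from (280,215) to (280,362). I'll measure its pose in the tool frame.

```bash
python3 - <<'E'
from h import *
c=load('w2.png'); M=c['tool_from_camera']; c['M']=M; P=cloud(c)
px=c['pixels'].astype(int)
near=(P[...,2]>.13)&(P[...,2]<.21)
bar=near&(px[...,2]>px[...,0]+30)
whit=near&(px.min(-1)>150)
for n,m in ('blue',bar),('white',whit):
    v,u=np.nonzero(m); T=P[m]; print(n,len(T),T.min(0).round(4),T.max(0).round(4),np.median(T,0).round(4),u.min(),u.max(),v.min(),v.max())
T=P[bar|whit]; T=T[(T[:,2]<.153)&(abs(T[:,1])<.008)]
A=np.c_[T[:,:2],np.ones(len(T))]; k=np.linalg.lstsq(A,T[:,2],rcond=None)[0]; print('top plane',k,len(T),T.min(0),T.max(0))
b=np.polyfit(T[:,0],T[:,1],1); print('bar dir deg',np.degrees(np.arctan(b[0])),b[1])
# flange dark disk
m=near&(px.max(-1)<60)&(P[...,2]>.172)&(P[...,2]<.186); m[:195]=0;m[310:]=0;m[:,:200]=0;m[:,360:]=0
v,u=np.nonzero(m);T=P[m];k=np.linalg.lstsq(np.c_[T[:,:2],np.ones(len(T))],T[:,2],rcond=None)[0]; print('flange',k,len(T),T.min(0),T.max(0))
E
```

```text
blue 3088 [-0.0291 -0.0066  0.1398] [0.0291 0.0068 0.1798] [ 0.0111 -0.0007  0.1498] 264 295 215 363
white 1218 [-0.0259 -0.022   0.133 ] [0.0352 0.0016 0.18  ] [ 0.0031 -0.0007  0.1487] 216 284 199 359
top plane [ 0.00926774 -0.02010041  0.14931639] 3620 [-0.02909827 -0.00648528  0.13976199] [0.02897377 0.00520137 0.15299143]
bar dir deg 0.06308896386384572 -0.0006937222052828625
flange [ 0.00081151 -0.00144408  0.1791811 ] 7682 [-0.01928276 -0.0359194   0.17342249] [0.03572897 0.03450311 0.1819784 ]
```

drive_tool(
  commands=[
    [[-0.3, -0.31, 0, 0, 0, 0, 255], [-0.6, -0.61, 0, 0, 0, 0, 255], [-0.6, -0.61, 0, 0, 0, 0, 255], [-0.6, -0.61, 0, 0, 0, 0, 255], [-0.6, -0.61, 0, 0, 0, 0, 255], [-0.6, -0.61, 0, 0, 0, 0, 255], [-0.6, -0.61, 0.1, 0, 0, 0, 255], [-0.6, -0.61, 0.1, 0, 0, 0, 255], [-0.3, -0.31, 0.1, 0.04, 0.06, 0.27, 255], [0, 0, 0, 0, 0, 0, 255]],
  ],
)

```text
time_s: 6.9
eef_pos: [0.6151, -0.0985, 0.398]
eef_rot: [-0.008, 0.216, 0.976, -0.002]
wrist_force: [0.2, -0.7, -1.8]
opening: 0.127
```

```bash
python3 - <<'E'
from h import *
plan(.6163,-.0954,.335,155.3)
E
```

```text
t 6.90 pos [ 0.6151 -0.0985  0.398 ] yaw 154.99 tilt 0.89 F [ 0.2 -0.7 -1.8] T [ 0.05 -0.05  0.02] op 0.127
 shift units(now axes) [-0.014  0.075  1.26 ]  (after turn) [0.003 0.066 1.261]  rotvec units [-0.051 -0.099 -0.038]
```

drive_tool(
  commands=[
    [[0, 0.085, 0.3, 0, 0, 0, 255], [0, 0, 0.6, 0, 0, 0, 255], [0, 0, 0.36, 0, 0, 0, 255], [0, 0, 0, 0, 0, 0, 255], [0, 0, 0, 0, 0, 0, 255]],
  ],
)

```text
time_s: 7.4
eef_pos: [0.6162, -0.0903, 0.3379]
eef_rot: [-0.006, 0.213, 0.977, -0.002]
wrist_force: [0.6, 0.0, -0.9]
opening: 0.119
```

```bash
python3 - <<'E'
from h import *
plan(.6166,-.0948,.335,155.3)
c=snap('wrist','w3.png'); t=snap('top','t3.png')
a=c['pixels'][:,:,::-1][:,80:480]; b=cv2.resize(t['pixels'][140:220,315:395,::-1],None,fx=4.8,fy=4.8,interpolation=2)
C=np.zeros((420,790,3),np.uint8);C[:,:400]=a;C[:384,405:789]=b;cv2.imwrite('pics/crop3.png',C)
E
```

```text
t 7.40 pos [ 0.6162 -0.0903  0.3379] yaw 155.36 tilt 0.66 F [ 0.6  0.  -0.9] T [ 0.02 -0.05 -0.02] op 0.119
 shift units(now axes) [-0.046 -0.078  0.058]  (after turn) [-0.045 -0.078  0.058]  rotvec units [-0.04  -0.072  0.008]
```

View pics/crop3.png

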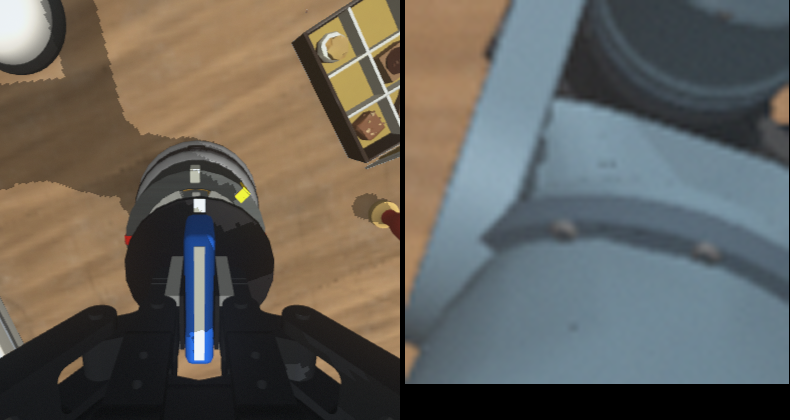

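```bash
python3 - <<'E'
from h import *
c=load('w3.png'); px=c['pixels'].astype(int); P=cloud(c); r,g,b=px[...,0],px[...,1],px[...,2]
near=(P[...,2]>.095)&(P[...,2]<.115)&(np.hypot(P[...,0]-.616,P[...,1]+.095)<.055)
print('rim z',np.median(P[near][:,2]))
for n,m,ang in ('y',near&(r>150)&(g>150)&(b<90),110.5),('w',near&(px.min(-1)>120)&(np.arange(420)[:,None]<190),155.3):
    v,u=np.nonzero(m); p=onz(c,u.mean(),v.mean(),.105); print(n,len(u),u.mean(),v.mean(),P[m].mean(0).round(4),p.round(4)); a=np.radians(ang); print('  centre est',(p[:2]-.0403*np.array([np.cos(a),np.sin(a)])).round(4))
# outer rim circle from depth
m=near&(P[...,2]>.101)&(P[...,2]<.109)
Q=P[m][:,:2]; 
a=np.degrees(np.arctan2(Q[:,1]+.0954,Q[:,0]-.6163)); rr=np.hypot(Q[:,1]+.0954,Q[:,0]-.6163)
for k in range(-180,180,15):
    s=(a>=k)&(a<k+15)
    if s.sum()>5: print(k,s.sum(),np.percentile(rr[s],98).round(4),rr[s].min().round(4))
# lid in tool
c['M']=c['tool_from_camera'];P=cloud(c)
m=(b>r+30)&(P[...,2]>.14)&(P[...,2]<.153);T=P[m];print('bar',T.min(0),T.max(0),T.mean(0))
E
```

```text
rim z 0.10522084758664124
y 142 322.09859154929575 194.73239436619718 [ 0.6025 -0.0576  0.1056] [ 0.6027 -0.0576  0.105 ]
  centre est [ 0.6168 -0.0953]
w 137 274.53284671532845 175.44525547445255 [ 0.5799 -0.0788  0.1057] [ 0.58   -0.0788  0.105 ]
  centre est [ 0.6166 -0.0957]
-180 379 0.0433 0.0283
-165 326 0.0432 0.0296
-150 269 0.0433 0.032
-135 174 0.0435 0.0358
-120 70 0.0447 0.0395
60 9 0.0436 0.0423
75 101 0.0434 0.0378
90 213 0.0432 0.0342
105 322 0.0439 0.0308
120 366 0.0432 0.0287
135 343 0.0432 0.0283
150 337 0.0439 0.032
165 365 0.0432 0.027
bar [-0.02917551 -0.00680938  0.1402014 ] [0.02897288 0.00519166 0.15298826] [ 0.00376026 -0.00074456  0.14967923]
```

drive_tool(
  commands=[
    [[-0.05, -0.078, 0, -0.04, -0.07, 0, 255], [0, 0, 0, 0, 0, 0, 255], [0, 0, 0, 0, 0, 0, 255]],
  ],
)

```text
time_s: 7.8
eef_pos: [0.6173, -0.0966, 0.3394]
eef_rot: [0.001, 0.214, 0.977, -0.0]
wrist_force: [0.0, 0.4, -1.0]
opening: 0.128
```

```bash
python3 - <<'E'
from h import *
plan(.6169,-.0949,.305,155.4)
E
```

```text
t 7.80 pos [ 0.6173 -0.0966  0.3394] yaw 155.24 tilt 0.15 F [ 0.   0.4 -1. ] T [ 0.05 -0.    0.04] op 0.128
 shift units(now axes) [0.024 0.028 0.688]  (after turn) [0.022 0.028 0.688]  rotvec units [ 0.     0.019 -0.021]
```

drive_tool(
  commands=[
    [[0.02, 0.02, 0.3, 0, 0, 0, 255], [0, 0, 0.2, 0, 0, 0, 255], [0, 0, 0, 0, 0, 0, 255]],
  ],
)

```text
time_s: 8.1
eef_pos: [0.6157, -0.0946, 0.3105]
eef_rot: [-0.002, 0.214, 0.977, 0.0]
wrist_force: [-0.7, -0.0, -1.6]
opening: 0.129
```

drive_tool(
  commands=[
    [[0, 0, 0, 0, 0, 0, 255]],
  ],
)

```text
time_s: 8.2
eef_pos: [0.6165, -0.0949, 0.3126]
eef_rot: [-0.0, 0.214, 0.977, -0.0]
wrist_force: [-0.4, -0.1, -0.5]
opening: 0.127
```

```bash
python3 - <<'E'
from h import *
for i in range(3):
  plan(.6169,-.0949,.289,155.4); ctrl.camera('top')
E
```

```text
t 8.20 pos [ 0.6165 -0.0949  0.3126] yaw 155.26 tilt 0.03 F [-0.4 -0.1 -0.5] T [0.02 0.03 0.04] op 0.127
 shift units(now axes) [-0.007  0.004  0.473]  (after turn) [-0.007  0.003  0.473]  rotvec units [-0.002 -0.003 -0.017]
t 8.25 pos [ 0.6167 -0.095   0.3133] yaw 155.26 tilt 0.05 F [ 0.7 -0.3 -0.8] T [ 0.01 -0.01 -0.01] op 0.128
 shift units(now axes) [-0.002  0.003  0.485]  (after turn) [-0.002  0.003  0.485]  rotvec units [-0.001  0.006 -0.017]
t 8.30 pos [ 0.6169 -0.0951  0.3138] yaw 155.26 tilt 0.10 F [ 0.1 -0.1 -1.6] T [ 0.02 -0.05  0.02] op 0.127
 shift units(now axes) [0.002 0.003 0.495]  (after turn) [0.002 0.003 0.495]  rotvec units [-0.001  0.012 -0.017]
```

drive_tool(
  commands=[
    [[0, 0, 0.1, 0, 0, -0.02, 255], [0, 0, 0.1, 0, 0, 0, 255], [0, 0, 0.1, 0, 0, 0, 255], [0, 0, 0.1, 0, 0, 0, 255], [0, 0, 0, 0, 0, 0, 255]],
  ],
)

```text
time_s: 8.85
eef_pos: [0.6164, -0.0949, 0.2924]
eef_rot: [-0.0, 0.213, 0.977, -0.0]
wrist_force: [0.5, 0.8, -2.0]
opening: 0.128
```

```bash
python3 - <<'E'
from h import *
plan(.6169,-.0949,.289,155.4)
E
```

```text
t 8.85 pos [ 0.6164 -0.0949  0.2924] yaw 155.42 tilt 0.03 F [ 0.5  0.8 -2. ] T [-0.02 -0.01  0.01] op 0.128
 shift units(now axes) [-0.01   0.005  0.068]  (after turn) [-0.01   0.005  0.068]  rotvec units [-0.002 -0.004  0.002]
```

drive_tool(
  commands=[
    [[0, 0, 0.06, 0, 0, 0, 255], [0, 0, 0.05, 0, 0, 0, 255], [0, 0, 0, 0, 0, 0, 255], [0, 0, 0, 0, 0, 0, 255]],
  ],
)

```text
time_s: 9.25
eef_pos: [0.617, -0.095, 0.2892]
eef_rot: [0.001, 0.213, 0.977, -0.0]
wrist_force: [-3.1, 1.3, 5.5]
opening: 0.127
```

```bash
python3 - <<'E'
from h import *
plan(.6169,-.0949,.289,155.4)
c=snap('wrist','w4.png')
E
```

```text
t 9.25 pos [ 0.617  -0.095   0.2892] yaw 155.43 tilt 0.13 F [-3.1  1.3  5.5] T [ 0.05  0.51 -0.03] op 0.127
 shift units(now axes) [0.002 0.002 0.004]  (after turn) [0.002 0.002 0.004]  rotvec units [-0.001  0.016  0.004]
```

Seated: the TCP is at 0.289 as predicted, with contact force. Now the twist, clockwise.

drive_tool(
  commands=[
    [[0, 0, 0, 0, 0, 0.3, 255], [0, 0, 0, 0, 0, 0.7, 255], [0, 0, 0, 0, 0, 0.7, 255], [0, 0, 0, 0, 0, 0.7, 255], [0, 0, 0, 0, 0, 0.7, 255], [0, 0, 0, 0, 0, 0.7, 255], [0, 0, 0, 0, 0, 0.7, 255], [0, 0, 0, 0, 0, 0.5, 255], [0, 0, 0, 0, 0, 0.3, 255], [0, 0, 0, 0, 0, 0, 255]],
  ],
)

```text
time_s: 10.3
eef_pos: [0.6174, -0.0954, 0.2892]
eef_rot: [0.002, 0.552, 0.834, 0.0]
wrist_force: [0.2, -1.3, 4.9]
opening: 0.129
```

drive_tool(
  commands=[
    [[0, 0, 0, 0, 0, 0.2, 255], [0, 0, 0, 0, 0, 0, 255], [0, 0, 0, 0, 0, 0, 255]],
  ],
)

```text
time_s: 10.6
eef_pos: [0.6173, -0.0955, 0.2893]
eef_rot: [0.002, 0.563, 0.826, 0.0]
wrist_force: [0.6, -1.9, 6.4]
opening: 0.13
```

```bash
python3 - <<'E'
from h import *
plan(.6169,-.0949,.289,110.5)
c=snap('wrist','w5.png')
cv2.imwrite('pics/w5c.png',cv2.resize(c['pixels'][120:400,180:400,::-1],None,fx=2.1,fy=2.1))
px=c['pixels'].astype(int);b,r=px[...,2],px[...,0];W=cloud(c)
D=c.copy();D['M']=c['tool_from_camera'];P=cloud(D)
m=(b>r+30)&(P[...,2]>.14)&(P[...,2]<.153)
for Q in(P[m],W[m]):
  Z=Q[:,:2]-Q[:,:2].mean(0);w,V=np.linalg.eigh(np.cov(Z.T));print(Q.min(0).round(4),Q.max(0).round(4),np.median(Q,0).round(4),np.degrees(np.arctan2(V[1,1],V[0,1])))
  print(' top plane slopes',np.linalg.lstsq(np.c_[Q[:,:2],np.ones(len(Q))],Q[:,2],rcond=None)[0].round(3))
E
```

```text
t 10.60 pos [ 0.6173 -0.0955  0.2893] yaw 111.40 tilt 0.24 F [ 0.6 -1.9  6.4] T [-0.37  0.03  0.09] op 0.130
 shift units(now axes) [ 0.014 -0.004  0.005]  (after turn) [ 0.014 -0.004  0.005]  rotvec units [0.019 0.023 0.113]
[-0.0295 -0.007   0.1402] [0.0287 0.005  0.153 ] [ 0.0056 -0.0012  0.1496] 179.84154031379998
 top plane slopes [ 0.009 -0.023  0.15 ]
[ 0.6022 -0.1244  0.1362] [ 0.6321 -0.0689  0.1491] [ 0.6153 -0.0907  0.1396] 111.56166872688978
 top plane slopes [ 0.028 -0.002  0.122]
```

View pics/w5c.png

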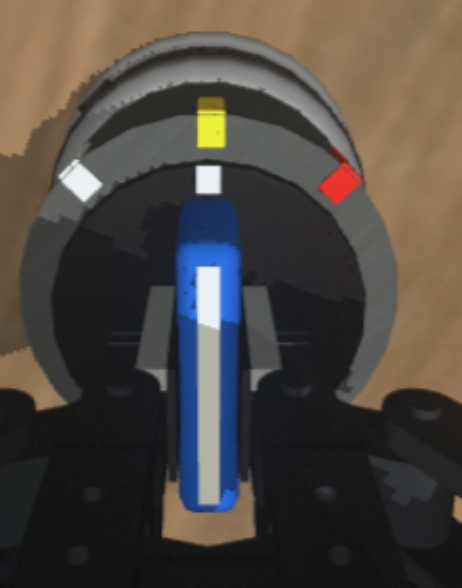

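The bar's white tip at (208,180) lines up with the yellow mark at (210,120), with white to the left and red to the right. The bar is at 111.5° against 110.5° for the yellow marks, the top is at z 0.140 as expected when seated, and there is light downward contact. Handing in.

```bash
python3 -c "
from h import *
print(ctrl.hand_in()); plan(.6169,-.0949,.289,110.5)"
```

```text
the job is handed in; nothing more can be done
None
the job is handed in; nothing more can be done
```

I gripped the blue-barred lid, entered its lugs at the white marks and pressed it down. I then twisted it about 44° clockwise to the yellow marks and handed in at about 10.7 s, still holding it.

**Last checks before handing in:**
- **Angle:** the bar was within about 1° of the yellow marks, both by measurement and in the wrist picture.
- **Seating:** the bar's top was at z ≈ 0.140 m, which is the seated height. The tool was tilted 0.24° and the lid's centre was about 1 mm from the rim's.
- **Hold:** there was about 6 N of upward contact force, and the gripper opening stayed steady on the bar.

**Not checked:**
- **Jog ring and grip:** the ring's value and the finger force can't be read directly. I infer the ring is at about 0.63 rad from the twist angle.
- **Bystanders:** I did not re-measure them after the move. The path passed well above them, and no unexpected forces appeared.
- **Last top view:** the arm hid the grinder from the top camera at the hover, so the final alignment relied on the wrist camera. Before that, the wrist and top cameras had agreed on the rim's centre to within 1 mm.
- **Final readout:** the system closed at hand-in, so there is no reading from after it.

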